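# Fit a quarter-turn channel nut in the shaker rail

## Task

Fit the oblong grooved channel nut into the slotted rail on the shaker deck: lower it lengthwise through the slot about midway between the two straps, press it down gently against the sprung strip, twist it a quarter turn below the lips and let it rise until both grooves catch the lips, then let go so that it stands there upright by itself. The rail is bolted through slotted holes and may sit a few millimetres to either side of its nominal line, so feel for the slot and never force the nut. Leave the similar round-based foot and everything else where they are.

Things in the scene. Friction and masses are not known exactly. Their poses are not given: they have to be found in the camera images.
- nut_grip (a point): Centre of the black grip of the loose channel nut (110 g). Grip 34 mm (its x) by 14 (y) by 26 tall, on a 12 mm round stem 30 mm tall, on an oblong steel nut 38 (x) by 20 (y) by 10 mm thick; 66 mm in all. This point is 53 mm above the nut's underside, 43 above its top face. z up. Starts standing on the bench. Grip it across the 14 mm. A half turn about z makes no difference.
- nut: The same loose channel nut; origin at the centre of its underside, axes as nut_grip. Two grooves cross its top face along y, centred 12.25 mm either side of the middle, 6 mm wide, 3 mm deep; they are to catch the lip edges.
- rail_mid (a point): Nominal middle of the slot, fixed to the shaker: midway between the straps, level with the lip tops, 92 mm above the bench. y along the slot, x across, z up. The real slot is parallel to y but up to 7 mm to either side (x) of this point; that shift is not measured. Slot 22 mm wide; lips turn down at it, edges 2.5 mm thick, lower rims 9 mm below the lip tops.
- strip_mid (a point): Nominal middle of the top of the sprung strip inside the rail, 13 mm below rail_mid, same axes. The strip (40 by 125 mm) sinks straight down up to 10 mm: about 4 N to start, 10 N at 8 mm, 11 N at the end, then solid. The nut bottoms out with nut_grip 30 mm above rail_mid.
- lip_rim (a point): Nominal point level with the lower rims of the lips, 9 mm below rail_mid, same axes. The nut turns, either way, only with its top face below this level (nut_grip less than 34 mm above rail_mid). With the grooves caught, nut_grip is 37 mm above rail_mid; if they miss it stays at 34 mm or less.
- shaker: Low laboratory shaker, fixed: blue base, aluminium deck 280 (x) by 340 mm (y), 56 mm above the bench. Along its middle the aluminium rail: 260 mm long, 50 wide, 36 tall, inside width 45, ends capped, held by two steel straps 24 mm wide centred 80 mm either side of rail_mid, rising 4 mm above the lips. Origin on the bench below rail_mid, same axes.
- foot_grip (a point): Centre of the grip of a similar-looking levelling foot, to be left alone: same stem and 34 by 14 by 26 mm grip, but a round steel base 34 mm across. This point is 53 mm above its underside.
- beaker_rim (a point): Centre of the mouth of a glass beaker, 52 mm across and 65 mm tall, standing on the shaker deck near a corner. Leave alone.
- bottle: White bottle, 60 mm across, 150 mm tall, origin at its underside. Leave alone.
- jar: Amber jar, 54 mm across, 75 mm tall, origin at its underside. Leave alone.
- driver_grip (a point): Handle of a screwdriver lying on the bench. Leave alone.
- spanner_grip (a point): Handle of a spanner lying on the bench. Leave alone.
- wash: Clear bottle with a red cap, 66 mm across, 140 mm tall, origin at its underside. Leave alone.
Things that resemble listed ones, but are neither listed nor needed, are in the scene too. Leave any orange look-alike of the nut alone.

How it is judged:
On the way, in this order (a step that is already met when the one before it is completed fails the run):
1. the nut is in the slot lengthwise, pressed below the lips near the middle between the straps (x of nut_grip in the frame of rail_mid between -0.012 and 0.012 m and y of nut_grip in the frame of rail_mid between -0.025 and 0.025 m and z of nut_grip in the frame of rail_mid below 0.0345 m and angle between the x axis of nut_grip and the y axis of rail_mid, either way round below 0.25 rad), for 0.05 s.
2. the nut is twisted a quarter turn while still pressed below the lips (x of nut_grip in the frame of rail_mid between -0.012 and 0.012 m and y of nut_grip in the frame of rail_mid between -0.025 and 0.025 m and z of nut_grip in the frame of rail_mid below 0.0345 m and angle between the x axis of nut_grip and the x axis of rail_mid, either way round below 0.3 rad), for 0.05 s.
At the end, for the whole second after the job is handed in: Nut crosswise in the rail (0.2 rad), risen so both grooves hold the lips (grip centre 35.5 to 38.5 mm above lip tops), upright (0.1 rad), at rest, released, within 25 mm of the middle between the straps and 12 mm of the nominal line, sprung against the lips (x of nut_grip in the frame of rail_mid between -0.012 and 0.012 m and y of nut_grip in the frame of rail_mid between -0.025 and 0.025 m and z of nut_grip in the frame of rail_mid between 0.0355 and 0.0385 m and angle between the x axis of nut_grip and the x axis of rail_mid, either way round below 0.2 rad and angle between nut_grip's own z axis and vertical below 0.1 rad and linear speed of nut below 0.02 m/s and contact force between nut and shaker above 2 N); the robot touches nothing.
It fails at once if the nut is forced against the rail, strip or shaker with more than 60 N (contact force between nut and shaker above 60 N).
It fails at once if the shaker or rail is struck by the gripper with more than 25 N (contact force between the fingers and shaker above 25 N).
It fails at once if a bystander is moved more than 30 mm (distance of any of foot_grip, beaker_rim, bottle, jar, driver_grip, spanner_grip, wash from where it was at the start of the episode above 0.03 m).
It also fails if it takes over 72 s, if anything falls off the work surface, if the arm or the gripper's body presses on something with over 40 N, if the wrist force passes 120 N, or if a joint passes its speed limit or range.

## Robot

A 6-joint arm with a two-finger parallel gripper is mounted at the origin on the work surface. World frame = base frame: x ahead of the robot, y to its left, z up, the work surface at z = 0. Lengths are in m, angles in rad, forces in N, time in s.
With the tool pointing down it reaches from about 0.25 to 0.725 m from the base axis. Payload 9.7 kg.
Tool frame: the origin (TCP) lies midway between the tips of the shut fingers; the grasp point (between the pads) lies 19 mm behind it (manip.tcp_to_grasp is the z of the grasp point in the tool frame, in m); z points along the fingers, y is the line along which they close (so a half turn about z gives the same grasp; the last joint's range is limited). The gripper opens to 85 mm and grips with 20 to 120 N. Pads are 22 mm wide; open, the fingers measure 114 mm over their backs; the gripper's body (76 mm by 85 mm) begins 54 mm behind the grasp point. The pads swing forward as they close: fully open they stand 13 mm farther back than shut.
Start: joints at [-1.149, 0.087, 0.176, 1.66, 0, 1.571], TCP at [0.225, -0.502, 0.231] pointing down, gripper open.
Joint ranges: [-3.13, 3.13], [-0.85, 1.81], [-1.15, 1.24], [-2.2, 2.28], [-1.44, 1.52], [-3.14, 3.14]. Speed limits (rad/s): [2.22, 2.22, 2.57, 3.14, 3.14, 3.14].

## Interface

Orientations are given as a 3x3 rotation matrix whose columns are the frame's x, y, z axes.
In Python, from plant import manip gives the robot as it stands.
- The arm moves only by the tool apply_moves, never from a script. Its argument "moves" is a list that holds one entry, the list of rows, each a list of 6 numbers: the shift along the tool's x, y, z in cm, then the turn, a rotation vector about the tool's x, y, z in degrees. A call has exactly 10 rows; each row shifts and turns the commanded pose from where the row before left it, along the tool's axes as they then stand; what a row does not reach is not made up. A row lasts 1/10 s, in which the tool goes at most 50 mm and 8.59 degrees, less where a joint would pass 70% of its speed; a pose out of reach is approached as far as the arm can. A call with a gripper value outside its range is refused whole. "fingers" is the closure, from 0 (fully open) to 1 (shut), set as the call begins (left out, the last holds). The fingers move at their own pace and stop on an object; "newtons" is the grip in N (left out, the last holds). Time passes only in rows, so rows that do not move let the fingers close, or fill a call up. It gives the time, the measured TCP pose, the force, the opening and the grip force at its end, in the units of the state.
- manip.get_state(): the state, without advancing time (a new reading comes with each control period).
- manip.read_camera(name): name is "side" or "top" or "wrist"; returns a dict with "pixels" (400x640x3 uint8, red, green, blue), "z_map" (400x640 float32, m along the optical axis (not along the pixel's ray), 0 where there is no reading), "fx", "fy", "cx", "cy" (pixels), "xyz" and "attitude" of the camera in the world. Camera axes: x right, y down, z forward; pixel columns grow to the right and rows downward; lengths in m; the calibration is good to about 2 mm. A picture is of the moment at which its call begins.
- manip.close_job(): hands the job in; it is judged then, once.
The state is a dict: "t": time; "joints": joint angles; "joint_velocities": joint speeds; "joint_torque": joint torques, N m; "tool_pos": TCP position; "orientation": TCP orientation; "ft_force": force on the tool from outside, world axes, zero at the start; "torque": the same for the moment, N m; "gripper_width": finger opening in m; "gripper_force": force on a finger pad.
Only numpy, scipy, OpenCV 4.12 (cv2) and the standard library are available. Lean on these libraries where they do the work, as an engineer would, in place of code of your own. Each camera call takes 0.05 s, during which the arm holds its last target. There are 200 camera calls.

## Working session

There is one attempt and no reset: what is moved stays moved. The work goes in short steps, Python scripts to look and compute and a tool call to move; the robot and the scene stay as the last step left them, time stands still between calls to the robot, and variables do not carry over. Pictures are saved under pics/ and viewed, at most 10 in all, crops included, and the job is handed in when it is done.

Besides the shell and the picture viewer there is one more tool, called after "Call:" in YAML: its name, and indented under it one key for each argument. apply_moves: Moves the arm, as the interface text tells. Its arguments: {"type":"object","properties":{"moves":{"type":"array"},"fingers":{"type":"number"},"newtons":{"type":"number"}},"required":["moves"]}

```bash
mkdir -p pics; cat > h.py <<'E'
import numpy as np, cv2
from plant import manip
def cam(n):
    c=manip.read_camera(n); c['R']=np.array(c['attitude']); c['p']=np.array(c['xyz']); 
    return c
def cloud(c):
    z=c['z_map']; v,u=np.mgrid[:400,:640]
    P=np.stack([(u-c['cx'])/c['fx']*z,(v-c['cy'])/c['fy']*z,z],-1)
    return P@c['R'].T+c['p']
def ray(c,u,v,h):
    d=c['R']@np.array([(u-c['cx'])/c['fx'],(v-c['cy'])/c['fy'],1]); return c['p']+d*(h-c['p'][2])/d[2]
def save(c,n): cv2.imwrite('pics/'+n,c['pixels'][:,:,::-1])
E
python3 - <<'E'
from h import *
s=manip.get_state(); print(s['tool_pos'],s['orientation'],s['gripper_width'],s['ft_force'],manip.tcp_to_grasp)
for n in ['top','side']:
    c=cam(n); save(c,n+'0.png'); print(n,c['R'],c['p'],c['fx'],c['cx'],c['cy'])
E
```

```text
[ 0.22506144 -0.501604    0.23058716] [[ 9.12362905e-01  4.09382014e-01 -5.44373929e-04]
 [ 4.09382376e-01 -9.12362144e-01  1.17826889e-03]
 [-1.43040750e-05 -1.29786592e-03 -9.99999158e-01]] 0.08537880863996565 [-0.44038861 -0.08052174 -0.0419166 ] -0.0187
top [[ 0.0167429  -0.99209796  0.12434349]
 [-0.99947024 -0.02007774 -0.02561494]
 [ 0.02790906 -0.12384875 -0.99190855]] [ 0.33097513 -0.01192165  1.37066598] 425.2194342077984 321.86671173567714 202.18406828734166
side [[-0.98179745 -0.09097038  0.16672782]
 [-0.18991262  0.48240503 -0.8551132 ]
 [-0.00264037 -0.87121167 -0.49090045]] [0.32460554 0.93388694 0.65209249] 373.00666005967264 325.14402269166453 199.68398515733801
```

View pics/top0.png

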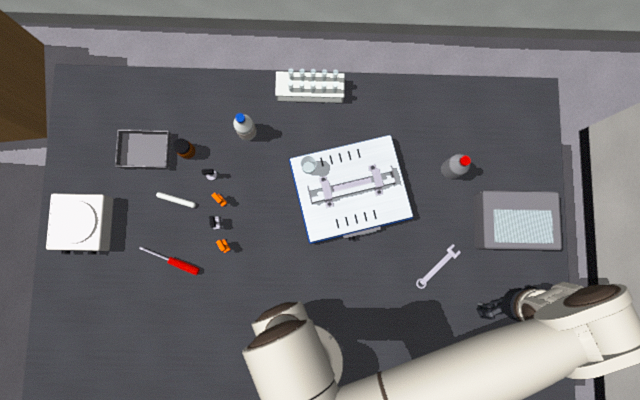

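View pics/side0.png

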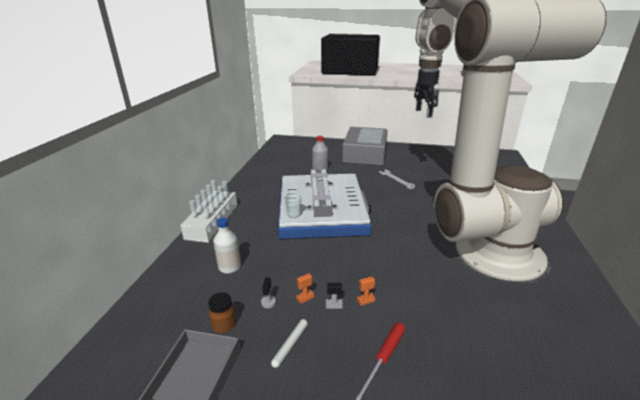

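Top view: the black-gripped candidates are at (210,174) and (215,222). The orange look-alikes are at (219,199) and (223,246). In the side view the same objects are black at (267,290) and (334,293), and orange at (305,288) and (367,290). The base at (334,293) looks oblong and the one at (267,290) looks round, so I'll check that in one crop.

```bash
python3 - <<'E'
from h import *
s=cam('side'); t=cam('top')
a=cv2.resize(s['pixels'][265:320,240:390],(750,275),interpolation=cv2.INTER_CUBIC)
b=cv2.resize(t['pixels'][130:250,190:420],(575,300),interpolation=cv2.INTER_CUBIC)
im=np.zeros((575,750,3),np.uint8); im[:275]=a; im[275:,:575]=b
cv2.imwrite('pics/crop1.png',im[:,:,::-1])
C=cloud(t)
for (u,v) in [(210,174),(215,222)]:
    P=C[v-12:v+13,u-12:u+13]; p=t['pixels'][v-12:v+13,u-12:u+13].astype(int)
    m=(P[...,2]>.03)&(p.max(-1)<110)&(P[...,2]<.09)&(p[...,0]-p[...,2]<30)
    X=P[m]; print(len(X),X.mean(0),X.min(0),X.max(0))
# rail: points above deck
P=C[130:250,280:420].reshape(-1,3); m=(P[:,2]>.085)&(P[:,2]<.1)
X=P[m]; q=cv2.minAreaRect((X[:,:2]*1000).astype(np.float32)); print('rail',q,len(X))
m=(P[:,2]>.05)&(P[:,2]<.062); q=cv2.minAreaRect((P[m][:,:2]*1000).astype(np.float32)); print('deck',q)
E
```

```text
71 [0.58287345 0.31205564 0.06290477] [0.57554554 0.29619909 0.04156263] [0.59305018 0.33079116 0.07196855]
69 [0.42818265 0.29008633 0.06305226] [0.411338   0.28185918 0.03784426] [0.44542251 0.29832375 0.07170348]
rail ((587.77294921875, -122.88116455078125), (138.05996704101562, 270.48199462890625), 14.958672523498535) 1022
deck ((544.219482421875, -134.6594696044922), (272.24688720703125, 331.4012145996094), 14.757268905639648)
```

View pics/crop1.png

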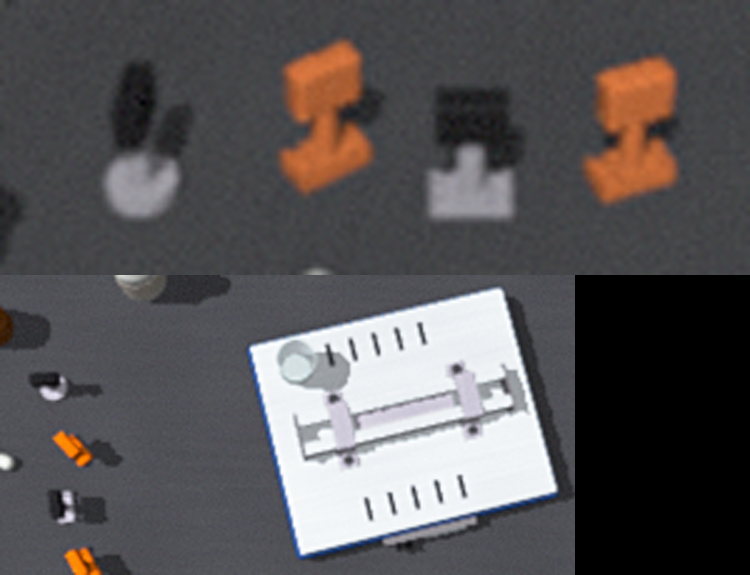

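The crop confirms it: the black grip on the oblong steel block, side (334,293) and top (215,222), is the nut. The one at top (210,174) has a round base, so it is the foot. The straps are at about top (326,187) and (378,177). I'll look at the rail from the wrist camera on the way.

```bash
cat >> h.py <<'E'
from scipy.spatial.transform import Rotation as Rn
def Rd(T):  # tool down, tool x at angle T deg
    a=np.radians(T); return np.array([[np.cos(a),np.sin(a),0],[np.sin(a),-np.cos(a),0],[0,0,-1]])
def plan(target,T,n,p0=None,R0=None):
    s=manip.get_state(); p=np.array(s['tool_pos']) if p0 is None else np.array(p0); R=np.array(s['orientation']) if R0 is None else R0
    T0=np.degrees(np.arctan2(R[1,0],R[0,0])); w=(R.T@Rd(T)); rv=np.degrees(Rn.from_matrix(w).as_rotvec())
    step=(np.array(target)-p)/n
    for i in range(n):
        d=R.T@step*100; print(np.round(np.r_[d,rv/n],2).tolist(),end=',\n')
        R=R@Rn.from_rotvec(np.radians(rv/n)).as_matrix()
def st():
    s=manip.get_state(); R=np.array(s['orientation']); print('t',round(s['t'],2),'p',np.round(s['tool_pos'],4),'T',round(np.degrees(np.arctan2(R[1,0],R[0,0])),2),'tilt',np.round(R[:,2],4),'j',np.round(np.degrees(s['joints']),1),'w',round(s['gripper_width'],4),'F',np.round(s['ft_force'],1),'gf',s['gripper_force']); return s
E
python3 - <<'E'
from h import *
t=cam('top'); print(ray(t,352,184,.095), ray(t,326,187,.095),ray(t,378,177,.095))
C=cloud(t); P=C[205:240,200:232]; X=P[(P[...,2]>.06)&(P[...,2]<.09)]
p=t['pixels'][205:240,200:232].astype(int); m=(P[...,2]>.055)&(P[...,2]<.09)&(p.max(-1)-p.min(-1)<30)
X=P[m]; print(len(X),cv2.minAreaRect((X[:,:2]*1000).astype(np.float32)))
plan([.5,-.13,.30],105,10)
E
```

```text
[ 0.54857444 -0.13575778  0.095     ] [ 0.53763826 -0.05664837  0.095     ] [ 0.57197679 -0.21527881  0.095     ]
59 ((428.784423828125, 292.1131286621094), (34.257347106933594, 14.684328079223633), 10.364069938659668)
[4.03, -2.27, -0.69, -0.0, -0.0, -8.08],
[4.31, -1.68, -0.69, -0.0, -0.0, -8.08],
[4.5, -1.05, -0.69, -0.0, -0.0, -8.08],
[4.6, -0.41, -0.69, -0.0, -0.0, -8.08],
[4.62, 0.24, -0.69, -0.0, -0.0, -8.08],
[4.54, 0.89, -0.69, -0.0, -0.0, -8.08],
[4.37, 1.52, -0.69, -0.0, -0.0, -8.08],
[4.11, 2.12, -0.69, -0.0, -0.0, -8.08],
[3.77, 2.67, -0.69, -0.0, -0.0, -8.08],
[3.36, 3.18, -0.69, -0.0, -0.0, -8.08],
```

Call:
apply_moves:
  moves:
    - [[4.0,-2.3,-0.7,0,0,-8.1],[4.3,-1.7,-0.7,0,0,-8.1],[4.5,-1.0,-0.7,0,0,-8.1],[4.6,-0.4,-0.7,0,0,-8.1],[4.6,0.2,-0.7,0,0,-8.1],[4.5,0.9,-0.7,0,0,-8.1],[4.4,1.5,-0.7,0,0,-8.1],[4.1,2.1,-0.7,0,0,-8.1],[3.8,2.7,-0.7,0,0,-8.1],[3.4,3.2,-0.7,0,0,-8.1]]
  fingers: 0

```text
t: 1.25
tool_pos: [0.4999, -0.1274, 0.3017]
orientation: [[-0.267, 0.964, 0.0], [0.964, 0.267, -0.0], [-0.0, 0.0, -1.0]]
ft_force: [0.3, -0.9, 1.1]
gripper_width: 0.0856
gripper_force: 0.0
```

```bash
python3 - <<'E'
from h import *
st(); c=cam('wrist'); save(c,'w1.png'); print(c['R'],c['p'],c['fx'])
E
```

```text
t 1.25 p [ 0.4999 -0.1274  0.3017] T 105.5 tilt [ 4.e-04 -1.e-04 -1.e+00] j [-14.3   2.5  15.4 102.9  -0.   60.2] w 0.0856 F [ 0.3 -0.9  1.1] gf 0.0
[[ 9.63454790e-01  2.57879075e-01  7.24793118e-02]
 [ 2.67869771e-01 -9.28329117e-01 -2.57780597e-01]
 [ 8.08433592e-04  2.67774968e-01 -9.63481143e-01]] [ 0.48206695 -0.06263178  0.44405472] 291.06390426671317
```

View pics/w1.png

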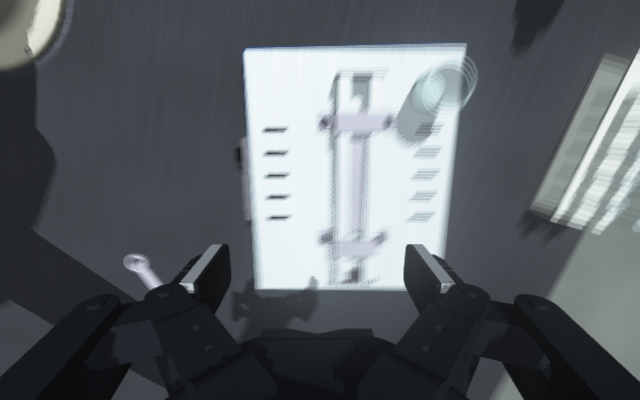

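The wrist view shows the whole deck, with corners at (245,48) and (466,43), straps at about v=122 and v=243, and the slot between them at u≈356. The arm was still settling, so I'll measure from a still frame.

```bash
cat > m.py <<'E'
from h import *
c=cam('wrist'); C=cloud(c); save(c,'w2.png')
P=C[30:300,220:480]; px=c['pixels'][30:300,220:480].astype(int)
D=P[(P[...,2]>.048)&(P[...,2]<.062)&(px.min(-1)>120)]
q=cv2.minAreaRect((D[:,:2]*1000).astype(np.float32)); print('deck',q, np.median(D[:,2]))
a=np.radians(q[2] if q[2]<45 else q[2]-90); ex=np.array([np.cos(a),np.sin(a)]); ey=np.array([-ex[1],ex[0]])
ctr=np.array(q[0])/1000
x=(P[...,:2]-ctr)@ex; y=(P[...,:2]-ctr)@ey; z=P[...,2]
print('edges',np.percentile((D[:,:2]-ctr)@ex,[.3,99.7]),np.percentile((D[:,:2]-ctr)@ey,[.3,99.7]))
lip=(z>.086)&(z<.0945)&(abs(x)<.06); st_=(z>.0945)&(z<.104)&(abs(x)<.05)
print('strap y',np.histogram(y[st_],bins=np.arange(-.15,.151,.01)))
for y0,y1 in [(-.05,0),(0,.05),(-.05,.05)]:
    b=(y>y0)&(y<y1)
    for nm,m in [('lip',lip),('in',(z>.066)&(z<.086)&(abs(x)<.03))]:
        h=np.histogram(x[m&b],bins=np.arange(-.04,.0401,.002)); print(nm,y0,h[0].tolist())
E
python3 m.py
```

```text
deck ((544.9723510742188, -137.08798217773438), (270.1583557128906, 329.6258850097656), 14.790390014648438) 0.05581533132074945
edges [-0.13361474  0.13305388] [-0.16203823  0.16394933]
strap y (array([  0,   1,   2,   0,   0,  42, 288, 284,  89,   0,   0,   0,   0,
         0,   0,   0,   0,   0,   0,   0,   0,  71, 409, 400,  89,   0,
         0,   0,   0,   0]), array([-1.50000000e-01, -1.40000000e-01, -1.30000000e-01, -1.20000000e-01,
       -1.10000000e-01, -1.00000000e-01, -9.00000000e-02, -8.00000000e-02,
       -7.00000000e-02, -6.00000000e-02, -5.00000000e-02, -4.00000000e-02,
       -3.00000000e-02, -2.00000000e-02, -1.00000000e-02,  1.38777878e-16,
        1.00000000e-02,  2.00000000e-02,  3.00000000e-02,  4.00000000e-02,
        5.00000000e-02,  6.00000000e-02,  7.00000000e-02,  8.00000000e-02,
        9.00000000e-02,  1.00000000e-01,  1.10000000e-01,  1.20000000e-01,
        1.30000000e-01,  1.40000000e-01,  1.50000000e-01]))
lip -0.05 [0, 0, 0, 0, 0, 0, 0, 0, 0, 16, 58, 60, 53, 62, 55, 61, 50, 0, 0, 0, 0, 0, 0, 0, 0, 0, 0, 30, 63, 53, 61, 56, 61, 57, 52, 0, 0, 0, 0, 0]
in -0.05 [0, 0, 0, 0, 0, 0, 0, 0, 0, 24, 0, 0, 0, 0, 0, 0, 0, 27, 57, 50, 59, 53, 55, 55, 53, 57, 55, 67, 9, 0, 0, 0, 0, 0, 0, 0, 0, 0, 0, 0]
lip 0 [0, 0, 0, 0, 0, 0, 0, 0, 0, 21, 66, 60, 70, 64, 64, 67, 55, 0, 0, 0, 0, 0, 0, 0, 0, 0, 0, 39, 60, 69, 57, 69, 65, 64, 58, 0, 0, 0, 0, 0]
in 0 [0, 0, 0, 0, 0, 0, 0, 0, 0, 27, 0, 0, 0, 0, 0, 0, 0, 34, 60, 64, 58, 61, 61, 63, 59, 59, 63, 77, 11, 0, 0, 0, 0, 0, 0, 0, 0, 0, 0, 0]
lip -0.05 [0, 0, 0, 0, 0, 0, 0, 0, 0, 37, 124, 120, 123, 126, 119, 128, 105, 0, 0, 0, 0, 0, 0, 0, 0, 0, 0, 69, 123, 122, 118, 125, 126, 121, 110, 0, 0, 0, 0, 0]
in -0.05 [0, 0, 0, 0, 0, 0, 0, 0, 0, 51, 0, 0, 0, 0, 0, 0, 0, 61, 117, 114, 117, 114, 116, 118, 112, 116, 118, 144, 20, 0, 0, 0, 0, 0, 0, 0, 0, 0, 0, 0]
```

```bash
python3 - <<'E'
from h import *
plan([.429,.292,.20],190,10)
E
```

```text
[4.21, 0.43, 1.02, 0.01, -0.0, -8.43],
[4.1, 1.05, 1.02, 0.01, -0.0, -8.43],
[3.91, 1.64, 1.02, 0.01, -0.0, -8.43],
[3.62, 2.19, 1.02, 0.01, -0.0, -8.43],
[3.26, 2.7, 1.02, 0.01, -0.0, -8.43],
[2.83, 3.15, 1.01, 0.01, -0.0, -8.43],
[2.34, 3.53, 1.01, 0.01, -0.0, -8.43],
[1.8, 3.83, 1.01, 0.01, -0.0, -8.43],
[1.22, 4.06, 1.01, 0.01, -0.0, -8.43],
[0.61, 4.19, 1.01, 0.01, -0.0, -8.43],
```

Call:
apply_moves:
  moves:
    - [[4.2,0.4,1.0,0,0,-8.4],[4.1,1.0,1.0,0,0,-8.4],[3.9,1.6,1.0,0,0,-8.4],[3.6,2.2,1.0,0,0,-8.4],[3.3,2.7,1.0,0,0,-8.4],[2.8,3.2,1.0,0,0,-8.4],[2.3,3.5,1.0,0,0,-8.4],[1.8,3.8,1.0,0,0,-8.4],[1.2,4.1,1.0,0,0,-8.4],[0.6,4.2,1.0,0,0,-8.4]]

```text
t: 2.35
tool_pos: [0.4312, 0.2894, 0.2009]
orientation: [[-0.986, -0.164, 0.0], [-0.164, 0.986, -0.0], [-0.0, -0.0, -1.0]]
ft_force: [0.9, 0.5, -0.0]
gripper_width: 0.0853
gripper_force: 0.0
```

Call:
apply_moves:
  moves:
    - [[0,0,0,0,0,0],[0,0,0,0,0,0],[0,0,0,0,0,0],[0,0,0,0,0,0],[0,0,0,0,0,0],[0,0,0,0,0,0],[0,0,0,0,0,0],[0,0,0,0,0,0],[0,0,0,0,0,0],[0,0,0,0,0,0]]

```text
t: 3.35
tool_pos: [0.4316, 0.2883, 0.2013]
orientation: [[-0.987, -0.159, -0.0], [-0.159, 0.987, -0.0], [0.0, -0.0, -1.0]]
ft_force: [-0.1, 1.1, -0.5]
gripper_width: 0.0856
gripper_force: 0.0
```

```bash
python3 - <<'E'
from h import *
s=st(); c=cam('wrist'); save(c,'w3.png'); C=cloud(c); px=c['pixels'].astype(int)
d=np.hypot(C[...,0]-.429,C[...,1]-.292)
for nm,m in [('grip',(d<.03)&(C[...,2]>.058)&(C[...,2]<.075)),('base',(d<.04)&(C[...,2]>.006)&(C[...,2]<.016)&(px.min(-1)>90))]:
    X=C[m]; q=cv2.minAreaRect((X[:,:2]*1000).astype(np.float32)); print(nm,len(X),q,np.median(X[:,2]))
E
```

```text
t 3.35 p [0.4316 0.2883 0.2013] T -170.83 tilt [-0. -0. -1.] j [33.7  0.2  1.8 91.6 -0.  24.6] w 0.0856 F [-0.1  1.1 -0.5] gf 0.0
grip 486 ((429.1607666015625, 289.65142822265625), (34.30577087402344, 13.80163288116455), 9.848237991333008) 0.06557750968899273
base 173 ((428.8752746582031, 289.46002197265625), (37.563926696777344, 19.83540916442871), 9.67749309539795) 0.009220368130954282
```

View pics/w3.png

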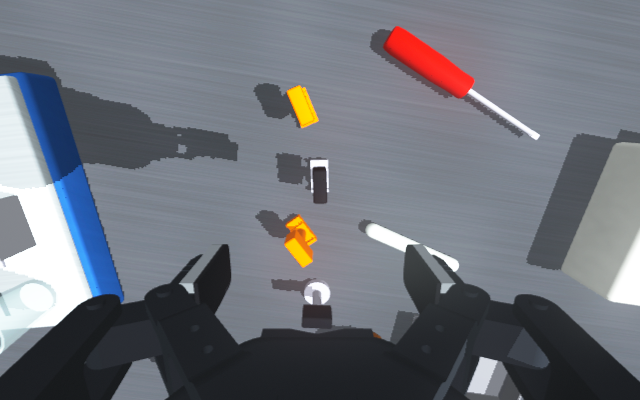

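The nut is at (319,180), centred between the fingers, and the oranges and pen are clear of the finger path. I'll descend.

Call:
apply_moves:
  moves:
    - [[0.24,0.17,1.6,0,0,-0.6],[0,0,2.0,0,0,0],[0,0,2.0,0,0,0],[0,0,2.0,0,0,0],[0,0,2.0,0,0,0],[0,0,2.0,0,0,0],[0,0,2.0,0,0,0],[0,0,1.5,0,0,0],[0,0,1.0,0,0,0],[0,0,0.4,0,0,0]]

```text
t: 4.4
tool_pos: [0.4287, 0.2894, 0.0355]
orientation: [[-0.985, -0.17, -0.001], [-0.17, 0.985, -0.001], [0.001, -0.0, -1.0]]
ft_force: [-0.7, -0.4, -0.4]
gripper_width: 0.0853
gripper_force: 0.0
```

Call:
apply_moves:
  moves:
    - [[0,0,0,0,0,0],[0,0,0,0,0,0],[0,0,0,0,0,0],[0,0,0,0,0,0],[0,0,0,0,0,0],[0,0,0,0,0,0],[0,0,0,0,0,0],[0,0,0,0,0,0],[0,0,0,0,0,0],[0,0,0,0,0,0]]
  fingers: 1
  newtons: 40

```text
t: 5.4
tool_pos: [0.4291, 0.2897, 0.0367]
orientation: [[-0.986, -0.17, 0.0], [-0.17, 0.986, 0.0], [-0.0, 0.0, -1.0]]
ft_force: [-1.6, -1.8, 6.0]
gripper_width: 0.0131
gripper_force: 44.8
```

Call:
apply_moves:
  moves:
    - [[0,0,-1,0,0,0],[0,0,-3,0,0,0],[0,0,-4,0,0,0],[0,0,-4,0,0,0],[0,0,-3,0,0,8.5],[0,0,-1,0,0,8.5],[0,0,0,0,0,8.5],[0,0,0,0,0,8.5],[0,0,0,0,0,8.5],[0,0,0,0,0,8.5]]

```text
t: 6.4
tool_pos: [0.4289, 0.2896, 0.1965]
orientation: [[-0.748, 0.664, -0.0], [0.664, 0.748, -0.0], [0.0, -0.0, -1.0]]
ft_force: [-0.2, 0.6, -1.3]
gripper_width: 0.0135
gripper_force: 43.8
```

```bash
python3 - <<'E'
from h import *
st(); plan([.549,-.1355,.18],104.8,15)
E
```

```text
t 6.4 p [0.4289 0.2896 0.1965] T 138.42 tilt [-2.e-04 -1.e-04 -1.e+00] j [34.  -0.1  1.  91.1  0.  75.6] w 0.0135 F [-0.2  0.6 -1.3] gf 43.83010804653168
[-2.48, -1.59, 0.11, -0.0, -0.0, 2.24],
[-2.54, -1.49, 0.11, -0.0, -0.0, 2.24],
[-2.6, -1.39, 0.11, -0.0, -0.0, 2.24],
[-2.65, -1.29, 0.11, -0.0, -0.0, 2.24],
[-2.7, -1.18, 0.11, -0.0, -0.0, 2.24],
[-2.74, -1.08, 0.11, -0.0, -0.0, 2.24],
[-2.78, -0.97, 0.11, -0.0, -0.0, 2.24],
[-2.82, -0.86, 0.11, -0.0, -0.0, 2.24],
[-2.85, -0.75, 0.11, -0.0, -0.0, 2.24],
[-2.88, -0.64, 0.11, -0.0, -0.0, 2.24],
[-2.9, -0.52, 0.11, -0.0, -0.0, 2.24],
[-2.92, -0.41, 0.11, -0.0, -0.0, 2.24],
[-2.93, -0.29, 0.11, -0.0, -0.0, 2.24],
[-2.94, -0.18, 0.11, -0.0, -0.0, 2.24],
[-2.94, -0.06, 0.11, -0.0, -0.0, 2.24],
```

Call:
apply_moves:
  moves:
    - [[-2.5,-1.6,0,0,0,2.2],[-2.5,-1.5,0,0,0,2.2],[-2.6,-1.4,0,0,0,2.2],[-2.7,-1.3,0,0,0,2.2],[-2.7,-1.2,0,0,0,2.2],[-2.7,-1.1,0,0,0,2.2],[-2.8,-1.0,0,0,0,2.2],[-2.8,-0.9,0,0,0,2.2],[-2.8,-0.8,0,0,0,2.2],[-2.9,-0.6,0,0,0,2.2]]

```text
t: 7.4
tool_pos: [0.5103, 0.0049, 0.1966]
orientation: [[-0.449, 0.894, -0.0], [0.894, 0.449, 0.0], [0.0, 0.0, -1.0]]
ft_force: [0.3, 0.8, -1.4]
gripper_width: 0.0132
gripper_force: 43.8
```

```bash
python3 - <<'E'
from h import *
st(); plan([.549,-.1355,.18],104.8,6)
E
```

```text
t 7.4 p [0.5103 0.0049 0.1966] T 116.68 tilt [-0.e+00  1.e-04 -1.e+00] j [ 0.6 -1.1  0.  91.1  0.  63.9] w 0.0132 F [ 0.3  0.8 -1.4] gf 43.837546706199646
[-2.38, -0.47, 0.28, 0.0, -0.0, 1.98],
[-2.4, -0.39, 0.28, 0.0, -0.0, 1.98],
[-2.41, -0.31, 0.28, 0.0, -0.0, 1.98],
[-2.42, -0.23, 0.28, 0.0, -0.0, 1.98],
[-2.42, -0.14, 0.28, 0.0, -0.0, 1.98],
[-2.43, -0.06, 0.28, 0.0, -0.0, 1.98],
```

Call:
apply_moves:
  moves:
    - [[-2.4,-0.5,0.3,0,0,2.0],[-2.4,-0.4,0.3,0,0,2.0],[-2.4,-0.3,0.3,0,0,2.0],[-2.4,-0.2,0.3,0,0,2.0],[-2.4,-0.1,0.3,0,0,2.0],[-2.4,0,0.3,0,0,1.8],[0,0,0,0,0,0],[0,0,0,0,0,0],[0,0,0,0,0,0],[0,0,0,0,0,0]]

```text
t: 8.4
tool_pos: [0.5498, -0.1328, 0.1786]
orientation: [[-0.259, 0.966, 0.0], [0.966, 0.259, 0.0], [-0.0, 0.0, -1.0]]
ft_force: [0.3, -0.7, -0.5]
gripper_width: 0.0136
gripper_force: 43.7
```

```bash
python3 - <<'E'
from h import *
st(); c=cam('wrist'); save(c,'w4.png')
E
```

```text
t 8.4 p [ 0.5498 -0.1328  0.1786] T 105.03 tilt [ 3.e-04  0.e+00 -1.e+00] j [-13.6   6.3   5.7  89.4   0.   61.4] w 0.0136 F [ 0.3 -0.7 -0.5] gf 43.73027801513672
```

View pics/w4.png

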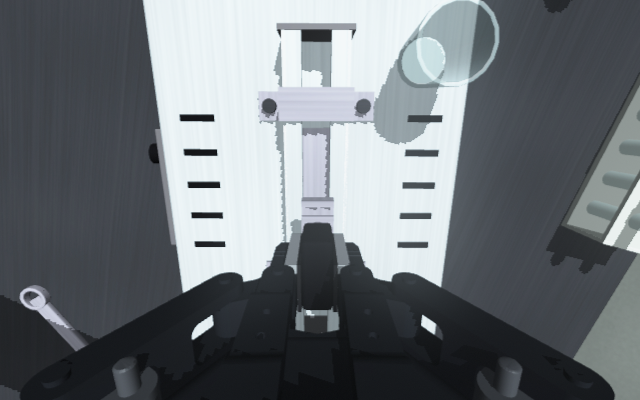

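The nut's front end, with its groove, shows at (318,208). The slot behind it spans u≈302–328. I'll measure both from this one view.

```bash
cat > m2.py <<'E'
from h import *
c=cam('wrist'); C=cloud(c); s=st(); p=np.array(s['tool_pos'])
a=np.radians(14.79); ex=np.array([np.cos(a),np.sin(a)]); ey=np.array([-ex[1],ex[0]])
x=((C[...,:2]-p[:2])@ex)*1e3; y=((C[...,:2]-p[:2])@ey)*1e3; z=C[...,2]*1e3-p[2]*1e3
zz=C[...,2]*1e3
for r in range(130,196,8):
    lip=(zz[r]>88)&(zz[r]<96)&(abs(x[r])<40); xs=x[r][lip]
    l=xs[xs<2];rr=xs[xs>2]
    if len(l) and len(rr): print(r,'y',round(np.median(y[r][lip])),'L',l.min().round(1),l.max().round(1),'R',rr.min().round(1),rr.max().round(1))
for r in range(196,222,3):
    n=(z[r]>-45)&(z[r]<-20)&(abs(x[r])<25)&(abs(y[r])<35); 
    if n.any(): print(r,'nut y',y[r][n].mean().round(1),'x',x[r][n].min().round(1),x[r][n].max().round(1),'z',z[r][n].mean().round(1))
E
python3 m2.py
```

```text
t 8.5 p [ 0.5498 -0.1329  0.1786] T 105.03 tilt [ 4.e-04 -0.e+00 -1.e+00] j [-13.6   6.3   5.7  89.3   0.   61.4] w 0.0134 F [ 1.3  0.6 -2.3] gf 43.73066604137421
130 y 58 L -25.9 -12.1 R 10.2 23.2
138 y 52 L -25.3 -12.2 R 10.3 23.4
146 y 46 L -25.5 -12.2 R 10.5 23.6
154 y 40 L -25.5 -12.2 R 10.5 23.2
162 y 34 L -25.6 -12.3 R 10.6 23.2
170 y 27 L -25.9 -12.3 R 10.0 23.4
178 y 21 L -25.3 -12.4 R 10.0 23.7
186 y 14 L -25.5 -12.5 R 10.1 23.9
194 y 8 L -25.6 -12.5 R 10.2 23.2
199 nut y 18.9 x -9.6 10.2 z -30.9
202 nut y 18.2 x -9.4 10.0 z -26.9
205 nut y 16.2 x -9.4 10.1 z -27.0
208 nut y 13.4 x -9.6 10.3 z -30.0
211 nut y 11.4 x -9.5 9.8 z -30.0
214 nut y 9.5 x -9.6 9.7 z -29.9
217 nut y 8.6 x -9.5 10.1 z -26.6
220 nut y 6.6 x -9.5 10.2 z -26.9
```

Call:
apply_moves:
  moves:
    - [[-0.25,-0.13,0.5,0,0,0.2],[0,0,0.6,0,0,0],[0,0,0.6,0,0,0],[0,0,0.6,0,0,0],[0,0,0.6,0,0,0],[0,0,0.6,0,0,0],[0,0,0.5,0,0,0],[0,0,0,0,0,0],[0,0,0,0,0,0],[0,0,0,0,0,0]]

```text
t: 9.5
tool_pos: [0.5494, -0.1363, 0.1386]
orientation: [[-0.255, 0.967, 0.0], [0.967, 0.255, -0.0], [-0.0, 0.0, -1.0]]
ft_force: [-0.2, -0.1, -1.0]
gripper_width: 0.0134
gripper_force: 43.7
```

```bash
python3 m2.py
```

```text
t 9.55 p [ 0.5494 -0.1363  0.1387] T 104.77 tilt [ 6.e-04 -1.e-04 -1.e+00] j [-13.9   6.3   1.2  84.9   0.   61.3] w 0.0138 F [-0.1  0.2 -1.5] gf 43.745285868644714
130 y 60 L -24.3 -11.0 R 11.3 25.2
138 y 55 L -24.5 -11.1 R 11.2 24.6
146 y 50 L -24.6 -11.2 R 11.3 24.8
154 y 45 L -24.1 -10.7 R 11.4 24.9
162 y 39 L -24.3 -10.7 R 11.5 25.3
170 y 34 L -24.4 -10.8 R 11.5 24.8
178 y 29 L -24.0 -10.8 R 11.7 24.9
186 y 23 L -24.3 -11.0 R 11.7 25.0
194 y 18 L -24.5 -11.0 R 11.3 25.2
199 nut y 18.8 x -9.5 10.2 z -31.0
202 nut y 18.1 x -9.3 10.1 z -26.9
205 nut y 16.1 x -9.4 10.1 z -27.1
208 nut y 13.3 x -9.5 10.3 z -29.9
211 nut y 11.3 x -9.6 9.7 z -30.1
214 nut y 9.4 x -9.6 9.7 z -30.1
217 nut y 8.5 x -9.5 10.2 z -27.0
220 nut y 6.5 x -9.5 10.3 z -26.9
```

The nut and slot centres agree within about 0.1 mm, so I'll lower into the slot gently.

Call:
apply_moves:
  moves:
    - [[0,0,0.3,0,0,0],[0,0,0.3,0,0,0],[0,0,0.2,0,0,0],[0,0,0.2,0,0,0],[0,0,0.2,0,0,0],[0,0,0.2,0,0,0],[0,0,0.2,0,0,0],[0,0,0.1,0,0,0],[0,0,0.1,0,0,0],[0,0,0.1,0,0,0]]

```text
t: 10.55
tool_pos: [0.5493, -0.1362, 0.1192]
orientation: [[-0.255, 0.967, 0.0], [0.967, 0.255, 0.0], [0.0, 0.0, -1.0]]
ft_force: [-0.3, -0.4, -1.7]
gripper_width: 0.0133
gripper_force: 43.7
```

The nut is in the slot with no contact force. Next I'll press against the strip.

Call:
apply_moves:
  moves:
    - [[0,0,0.15,0,0,0],[0,0,0.15,0,0,0],[0,0,0.15,0,0,0],[0,0,0.15,0,0,0],[0,0,0.15,0,0,0],[0,0,0.15,0,0,0],[0,0,0.15,0,0,0],[0,0,0.1,0,0,0],[0,0,0,0,0,0],[0,0,0,0,0,0]]

```text
t: 11.55
tool_pos: [0.5494, -0.1363, 0.1085]
orientation: [[-0.255, 0.967, 0.001], [0.967, 0.255, -0.0], [-0.0, 0.001, -1.0]]
ft_force: [-1.9, 0.8, 7.7]
gripper_width: 0.0133
gripper_force: 45.1
```

Call:
apply_moves:
  moves:
    - [[0,0,0.1,0,0,0],[0,0,0,0,0,0],[0,0,0,0,0,0],[0,0,0,0,0,-5],[0,0,0,0,0,-5],[0,0,0,0,0,-5],[0,0,0,0,0,-5],[0,0,0,0,0,-5],[0,0,0,0,0,-5],[0,0,0,0,0,0]]

```text
t: 12.55
tool_pos: [0.55, -0.1364, 0.1079]
orientation: [[-0.706, 0.708, 0.002], [0.708, 0.706, -0.001], [-0.002, 0.001, -1.0]]
ft_force: [0.2, -0.3, 7.6]
gripper_width: 0.0131
gripper_force: 45.1
```

Call:
apply_moves:
  moves:
    - [[0,0,0,0,0,-6],[0,0,0,0,0,-7],[0,0,0,0,0,-7],[0,0,0,0,0,-7],[0,0,0,0,0,-7],[0,0,0,0,0,-7],[0,0,0,0,0,-7],[0,0,0,0,0,-7],[0,0,0,0,0,-5],[0,0,0,0,0,0]]

```text
t: 13.55
tool_pos: [0.55, -0.1365, 0.1079]
orientation: [[-0.966, -0.258, 0.002], [-0.258, 0.966, -0.001], [-0.002, -0.001, -1.0]]
ft_force: [0.0, -0.0, 8.4]
gripper_width: 0.0133
gripper_force: 45.1
```

```bash
python3 - <<'E'
from h import *
s=st(); print(s['torque'])
c=cam('wrist'); save(c,'w5.png')
C=cloud(c); p=np.array(s['tool_pos'])
m=(C[...,2]>.08)&(C[...,2]<.16)&(np.hypot(C[...,0]-p[0],C[...,1]-p[1])<.03)&(c['pixels'].max(-1)<70)
E
```

```text
t 13.55 p [ 0.55   -0.1365  0.1079] T -165.05 tilt [ 2.4e-03 -7.0e-04 -1.0e+00] j [-13.9   6.4  -2.   81.4  -0.  -28.9] w 0.0133 F [ 0.  -0.   8.4] gf 45.14886796474457
[0.02227645 0.04264303 0.08530139]
```

View pics/w5.png

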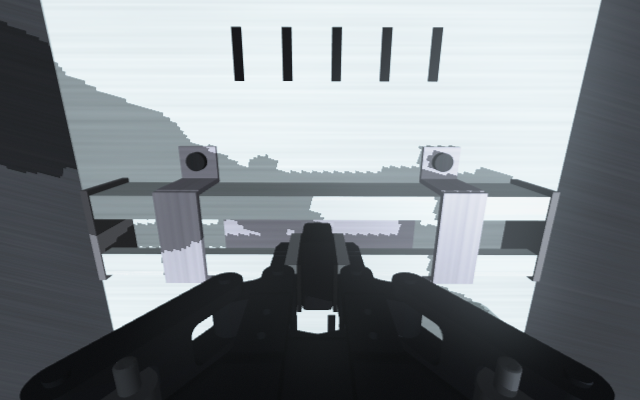

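The grip at (318,265) is crosswise to the rail and still pressed down. I'll let it rise.

Call:
apply_moves:
  moves:
    - [[0,0,-0.1,0,0,0],[0,0,-0.1,0,0,0],[0,0,-0.1,0,0,0],[0,0,-0.1,0,0,0],[0,0,-0.05,0,0,0],[0,0,-0.05,0,0,0],[0,0,0,0,0,0],[0,0,0,0,0,0],[0,0,0,0,0,0],[0,0,0,0,0,0]]

```text
t: 14.6
tool_pos: [0.5499, -0.1365, 0.1121]
orientation: [[-0.967, -0.255, 0.001], [-0.255, 0.967, -0.0], [-0.001, -0.001, -1.0]]
ft_force: [3.6, -1.5, 5.2]
gripper_width: 0.0136
gripper_force: 44.7
```

Call:
apply_moves:
  moves:
    - [[0,0,-0.03,0,0,0],[0,0,-0.03,0,0,0],[0,0,-0.03,0,0,0],[0,0,0,0,0,0],[0,0,0,0,0,0],[0,0,0,0,0,0],[0,0,0,0,0,0],[0,0,0,0,0,0],[0,0,0,0,0,0],[0,0,0,0,0,0]]

```text
t: 15.6
tool_pos: [0.5492, -0.1362, 0.1127]
orientation: [[-0.967, -0.255, -0.0], [-0.255, 0.967, 0.0], [0.0, 0.0, -1.0]]
ft_force: [3.5, -1.0, 3.1]
gripper_width: 0.0135
gripper_force: 44.5
```

The grooves have caught, with the grip well above the 34 mm miss level. Release.

Call:
apply_moves:
  moves:
    - [[0,0,0,0,0,0],[0,0,0,0,0,0],[0,0,0,0,0,0],[0,0,0,0,0,0],[0,0,0,0,0,0],[0,0,0,0,0,0],[0,0,0,0,0,0],[0,0,0,0,0,0],[0,0,0,0,0,0],[0,0,0,0,0,0]]
  fingers: 0.4

```text
t: 16.6
tool_pos: [0.5493, -0.1363, 0.1127]
orientation: [[-0.967, -0.255, 0.0], [-0.255, 0.967, -0.0], [-0.0, -0.0, -1.0]]
ft_force: [-0.6, 0.8, -0.6]
gripper_width: 0.0513
gripper_force: 0.0
```

Call:
apply_moves:
  moves:
    - [[0,0,-1,0,0,0],[0,0,-1,0,0,0],[0,0,-1,0,0,0],[0,0,-2,0,0,0],[0,0,-2,0,0,0],[0,0,-2,0,0,0],[0,0,-1,0,0,0],[0,0,0,0,0,0],[0,0,0,0,0,0],[0,0,0,0,0,0]]

```text
t: 17.6
tool_pos: [0.5489, -0.1362, 0.2116]
orientation: [[-0.967, -0.255, -0.002], [-0.255, 0.967, 0.0], [0.001, 0.001, -1.0]]
ft_force: [0.4, -1.1, -0.7]
gripper_width: 0.0512
gripper_force: 0.0
```

```bash
python3 - <<'E'
from h import *
st(); c=cam('wrist'); save(c,'w6.png'); C=cloud(c)
ctr=np.array([.5449,-.1366]); a=np.radians(14.79); ex=np.array([np.cos(a),np.sin(a)]); ey=np.array([-ex[1],ex[0]])
d=np.hypot(*np.moveaxis(C[...,:2]-ctr,-1,0))
m=(d<.035)&(C[...,2]>.135)&(C[...,2]<.15); X=C[m]; q=cv2.minAreaRect((X[:,:2]*1000).astype(np.float32))
g=np.array(q[0])/1000-ctr; print(len(X),q,'x,y',g@ex,g@ey,'top z med/std',np.median(X[:,2]),X[:,2].std())
A=np.c_[X[:,:2]-X[:,:2].mean(0),np.ones(len(X))]; print('slope',np.linalg.lstsq(A,X[:,2],rcond=None)[0])
l=C[(d<.06)&(C[...,2]>.088)&(C[...,2]<.096)]; print('lip z',np.median(l[:,2]))
E
```

```text
t 17.6 p [ 0.5489 -0.1362  0.2116] T -165.24 tilt [-1.5e-03  4.0e-04 -1.0e+00] j [-13.9   6.8   9.9  93.2  -0.  -28.7] w 0.0512 F [ 0.4 -1.1 -0.7] gf 0.0
768 ((548.9398803710938, -136.9285430908203), (33.4429931640625, 13.310029983520508), 14.930234909057617) x,y 0.0038221613848587626 -0.0013489463752753609 top z med/std 0.1416962930431352 0.0010168578221604054
slope [ 0.02476477 -0.01599101  0.14154495]
lip z 0.09175995337158249
```

View pics/w6.png

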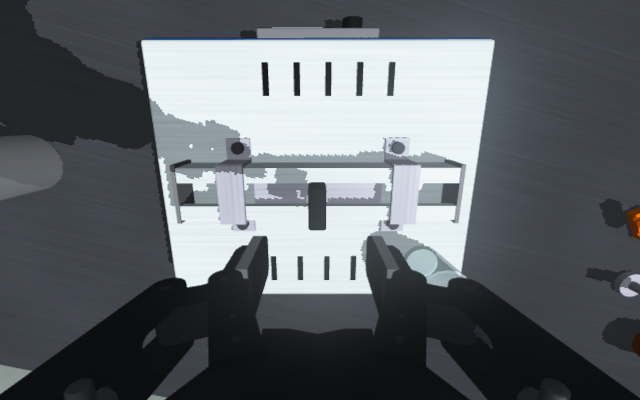

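The nut stands crosswise and upright at (317,205), midway between the straps. The grip top is about 50 mm above the lips, so the grip centre is at about 37 mm. It is released, so I'm handing in.

```bash
python3 -c "
from plant import manip
print(manip.close_job())"
```

```text
the job is handed in; nothing more can be done
None
```

I fitted the channel nut crosswise in the rail with both grooves caught, about 37 mm above the lips, then released it upright and handed the job in at about 18 s; no verdict was returned.

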